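# Clamp the leaning pipe chamber and stopper its mouth

### The job

The brown pipe chamber lies loose in the leaning stand: slide the stand's metal jaw shut until it bears firmly on the pipe and nips it against the fixed jaw. Then take the one of the three rubber stoppers that fits the pipe and set it into the pipe's mouth, taper first, fully home with its collar flat on the rim, leaving the pipe clamped in its cradle and everything else where it is.

Things in the scene. Friction and masses are not known exactly. Their poses are not given: they have to be found in the camera images.
- stand: Plywood stand fixed to the table, turned a little from run to run. Origin: on the table, below the pipe's middle; z up, x broadly away from the robot, y to its left. Base board 200 (x) by 300 (y, -90 to +210) by 20 mm. A cradle leaning 28 degrees from vertical, top towards -x, carries the pipe; a foot plate stops its lower end; fixed jaw's face at y = -27 mm. Nothing higher than 140 mm.
- pipe_seat (a point): Fixed point of the stand where the centre of the pipe's lower end belongs when the pipe rests on the foot plate, on the cradle and against the fixed jaw (stand frame x 35, y 0, z 50 mm).
- jaw (a joint): Opening of the sliding aluminium jaw, m. Slides along the stand's y: 0 = pipe nipped between it and the fixed jaw, positive = open, jaw further to +y (at most 60 mm; stops 6 mm below 0 if nothing is between). About 3 N of friction; stays where left. The pipe may first slide sideways up to 8 mm to meet the fixed jaw; pushing both takes up to about 10 N.
- jaw_grip (a point): Centre of the top of the sliding jaw's upright aluminium grip post, 140 mm above the table. The post is 28 (stand x) by 24 mm (stand y), free on its -x, +x and +y sides down to 47 mm above the table; a 16 mm wide arm at 98 to 116 mm height joins its -y side to the jaw plate. Post centre is 73 mm from the jaw's face, on the stand's x = 0.
- pipe: Brown plastic pipe chamber, loose, 0.28 kg, outside diameter 54 mm, 150 mm long, closed at its lower end, bore 41 mm. Lies in the cradle leaning 28 degrees from vertical. Origin: centre of its lower end; its z runs along the pipe to the open mouth, which is up and towards the stand's -x.
- pipe_mouth (a point): Centre of the pipe's open mouth, in the plane of the rim (150 mm along the pipe's z from its origin). Its z axis points out of the pipe.
- stopper_mid: The stopper that fits: dark rubber, 0.13 kg, 92 mm tall, standing taper down. Origin: centre of the small end; z along its axis to the grip. Taper of diameter 30 to 37 mm (0 to 42 mm), collar of 52 mm (42 to 50 mm), round grip of 32 mm (50 to 92 mm). It may stand in any of the three stoppers' places. Seated, the collar's underside lies on the pipe's rim.
- stopper_mid_collar (a point): On the middle stopper's axis, in the plane of the collar's underside, 42 mm above the small end. It meets the mouth's centre when the stopper is home.
- stopper_thin: Too thin: same shape and material, 74 mm tall, taper 21 to 26 mm over 32 mm, collar 34 mm, grip 20 mm. Origin: centre of small end. It may stand in any of the three stoppers' places. Leave it.
- stopper_wide: Too wide: same shape and material, 92 mm tall, taper 50 to 60 mm over 40 mm, collar 74 mm, grip 40 mm. Origin: centre of small end. It may stand in any of the three stoppers' places. Leave it.
- coupling: Bystander: brown pipe coupling, a ring of 42 mm diameter, 36 mm high, standing among the stoppers. Origin: centre of underside.
- glue_bottle: Bystander: white bottle with a blue cap, 60 mm diameter, 150 mm tall. Origin: centre of underside.
- cup: Bystander: white plastic cup, 72 mm rim, 80 mm tall. Origin: centre of underside.
- tee: Bystander: brown pipe tee lying flat, 90 by 67 mm, 34 mm high. Origin: under its centre.
- offcut: Bystander: brown pipe offcut lying flat, 110 mm long, 25 mm diameter. Origin: under its centre.
- screwdriver: Bystander: screwdriver lying flat, 200 mm long.
Things that resemble listed ones, but are neither listed nor needed, are in the scene too. Leave any pink or yellow look-alike of the pipe alone. What is shaped like the stopper_mid but turquoise is not meant.

How it is judged:
On the way, in this order (a step that is already met when the one before it is completed fails the run):
1. the sliding jaw is shut on the pipe, bearing on it with more than 3 N, the pipe nipped against the fixed jaw (opening under 2.5 mm) (value of joint jaw below 0.0025 m and contact force between jaw and pipe above 3 N), for 0.1 s.
2. the fitting stopper is home in the clamped pipe's mouth (distance between stopper_mid_collar and pipe_mouth below 0.005 m and angle between the z axis of stopper_mid and the z axis of pipe, either way round below 0.08 rad and value of joint jaw below 0.0025 m), for 0.2 s.
At the end, for the whole second after the job is handed in: Stopper home: collar centre within 5 mm of the mouth's centre, axis within 4.6 degrees of the pipe's; jaw opening under 2.5 mm; pipe in its cradle (lower end within 8 mm of its seat, leaning 23 to 33 degrees); stopper and pipe at rest (all of step 2 and distance between pipe and pipe_seat below 0.008 m and angle between pipe's own z axis and vertical between 0.4 and 0.58 rad and linear speed of each of stopper_mid, pipe below 0.01 m/s); the robot touches nothing.
It fails at once if the pipe is knocked out of its cradle (moved more than 30 mm) (distance of pipe from where it was at the start of the episode above 0.03 m).
It fails at once if one of the other stoppers is disturbed (moved more than 30 mm) (distance of any of stopper_thin, stopper_wide from where it was at the start of the episode above 0.03 m).
It fails at once if one of the other things on the table is disturbed (moved more than 30 mm) (distance of any of coupling, glue_bottle, cup, tee, offcut, screwdriver from where it was at the start of the episode above 0.03 m).
It also fails if it takes over 56 s, if anything falls off the work surface, if the arm or the gripper's body presses on something with over 40 N, if the wrist force passes 120 N, or if a joint passes its speed limit or range.

### The arm

A 6-joint arm with a two-finger parallel gripper is mounted at the origin on the work surface. World frame = base frame: x ahead of the robot, y to its left, z up, the work surface at z = 0. Lengths are in m, angles in rad, forces in N, time in s.
With the tool pointing down it reaches from about 0.325 to 0.775 m from the base axis. Payload 5.5 kg.
Tool frame: the origin (TCP) lies at the centre of the arm's flange, where the gripper is bolted on; the fingertips stand 182 mm ahead of it and the grasp point (between the pads) lies env.pinch_z ahead of it (env.pinch_z is the distance from the TCP to the grasp point, in m); z points along the fingers, x is the direction in which the jaws open and shut, and the axes are right-handed (so a half turn about z gives the same grasp; the last joint's range is limited). The gripper opens to 88 mm and grips with 3 to 60 N. Pads are 20 mm wide; open, the fingers measure 115 mm over their backs; the gripper's body (75 mm by 178 mm) begins 61 mm behind the grasp point.
Start: joints at [-1.287, 0.091, 1.231, -0, 1.82, -0.057], TCP at [0.201, -0.566, 0.405] pointing down, gripper open.
Joint ranges: [-2.87, 2.87], [-0.86, 2.18], [0.17, 2.46], [-1.51, 4.65], [0.06, 2.69], [-2.65, 2.65]. Speed limits (rad/s): [2.57, 2.57, 3.01, 3.14, 3.14, 3.14].

### API

Orientations are given as a 3x3 rotation matrix whose columns are the frame's x, y, z axes.
In Python, from workcell import env gives the robot as it stands. The module is installed in compiled form; this text tells all that it offers.
- The arm moves only by the shell command python3 -m handwheel 'ROWS' [FORCE]. ROWS is JSON, one flat list of numbers, 7 for each row, row after row: the turn, a rotation vector about the tool's x, y, z in degrees, then the shift along the tool's x, y, z in cm, then the opening, from -1 (shut) to 1 (fully open). In form: [rx, ry, rz, x, y, z, grip, rx, ry, rz, x, y, z, grip, ...]. A call has exactly 5 rows; each row is the pose to reach, as a shift and turn from the pose measured when the call began, along the tool's axes at that moment; what a row does not reach only later rows make up. A row lasts 1/10 s, in which the tool goes at most 50 mm and 8.59 degrees, less where a joint would pass 70% of its speed; a pose out of reach is approached as far as the arm can. A call with a gripper value outside its range is refused whole. The fingers move at their own pace and stop on an object; FORCE is the grip in N (left out, the last holds). Time passes only in rows, so rows that repeat a pose let the fingers close, or fill a call up. It gives the time, the measured TCP pose, the force and the opening at its end, in the units of the state.
- env.state(): the state, without advancing time (a new reading comes with each control period).
- env.grab_frame(name): name is "scene" or "top" or "wrist"; returns (picture, depth): 420x560x3 uint8, red, green, blue; 420x560 float32, m along the optical axis (not along the pixel's ray), 0 where there is no reading.
- env.camera_model(name): a dict with "fx", "fy", "cx", "cy" (pixels), "extrinsics" (4x4, takes a point from camera to world coordinates); the wrist camera has in their place "hand_eye" (4x4, takes a point from camera to tool coordinates, whose origin is the TCP and whose axes are the tool frame's). Camera axes: x right, y down, z forward; pixel columns grow to the right and rows downward; lengths in m; the calibration is good to about 2 mm. A picture is of the moment at which its call begins: read the wrist's pose just before it. camera_model takes no time and is no camera call.
- env.hand_in(): hands the job in, once; it reports no verdict.
The state is a dict: "time_s": time; "q": joint angles; "dq": joint speeds; "effort": joint torques, N m; "position": TCP position; "ee_rot": TCP orientation; "wrist_force": force on the tool from outside, world axes, zero at the start; "ft_torque": the same for the moment, N m; "finger_gap": finger opening in m.
Only numpy, scipy, OpenCV 4.12 (cv2) and the standard library are available. Lean on these libraries where they do the work, as an engineer would, in place of code of your own. Each camera call takes 0.05 s, during which the arm holds its last target.

## Working session

There is one attempt and no reset: what is moved stays moved. The work goes in short steps, Python scripts to look and compute and a shell command to move; the robot and the scene stay as the last step left them, time stands still between calls to the robot, and variables do not carry over. Pictures are saved under pics/ and viewed, and the job is handed in when it is done.

```bash
mkdir -p pics; ls; cat > h.py <<'E'
import numpy as np, cv2
from workcell import env
def shot(n,tag):
    s=env.state(); p,d=env.grab_frame(n); cv2.imwrite(f'pics/{tag}.png',p[:,:,::-1]); np.savez(f'{tag}.npz',p=p,d=d,pos=s['position'],rot=s['ee_rot']); return p,d,s
def cloud(n,tag):
    z=np.load(f'{tag}.npz'); d=z['d']; m=env.camera_model(n)
    v,u=np.mgrid[:d.shape[0],:d.shape[1]]
    P=np.stack([(u-m['cx'])/m['fx']*d,(v-m['cy'])/m['fy']*d,d],-1)
    if n=='wrist':
        T=np.eye(4);T[:3,:3]=z['rot'];T[:3,3]=z['pos'];T=T@np.array(m['hand_eye'])
    else: T=np.array(m['extrinsics'])
    W=P@T[:3,:3].T+T[:3,3]; W[d==0]=np.nan
    return W,z['p']
E
python3 - <<'E'
from h import *
for n in('scene','top','wrist'): shot(n,n+'0')
print(env.state(),env.pinch_z)
for n in('scene','top'):print(env.camera_model(n))
E
```

```text
pics
{'time_s': 0.15, 'q': array([-1.28669677e+00,  9.16770779e-02,  1.23160536e+00, -1.57321284e-05,
        1.81981917e+00, -5.67108211e-02]), 'dq': array([ 0.00042274, -0.00215666, -0.00227044,  0.00137586, -0.00166338,
        0.00104264]), 'effort': array([ 1.33595466e-03, -4.47044349e+01, -4.06907344e+01,  6.98952028e-02,
        2.74513231e-02, -1.12774776e-04]), 'position': array([ 0.20055212, -0.56553429,  0.40377393]), 'ee_rot': array([[ 3.34246997e-01, -9.42485413e-01, -4.37583364e-04],
       [-9.42484309e-01, -3.34247276e-01,  1.44418670e-03],
       [-1.50738594e-03, -7.02996119e-05, -9.99998861e-01]]), 'wrist_force': array([-0.17297914,  0.04820168,  0.73870243]), 'ft_torque': array([-0.06284587, -0.01947855, -0.00294286]), 'finger_gap': 0.08765285342920381} 0.1633
{'fx': 398.1768690153427, 'fy': 398.1768690153427, 'cx': 280.97525671581866, 'cy': 204.34334627953265, 'extrinsics': array([[ 0.52115956,  0.47599321, -0.70839479,  1.23024723],
       [ 0.85341954, -0.28264017,  0.43793792, -0.43177871],
       [ 0.00823465, -0.83279349, -0.55352253,  0.64064967],
       [ 0.        ,  0.        ,  0.        ,  1.        ]])}
{'fx': 484.9105429701226, 'fy': 484.9105429701226, 'cx': 285.5498859739492, 'cy': 213.27700812249134, 'extrinsics': array([[ 0.05776449, -0.97179325,  0.2286507 ,  0.22411087],
       [-0.99830265, -0.05793023,  0.00599269, -0.02917677],
       [ 0.00742213, -0.22860876, -0.97349008,  1.51702301],
       [ 0.        ,  0.        ,  0.        ,  1.        ]])}
```

View pics/scene0.png

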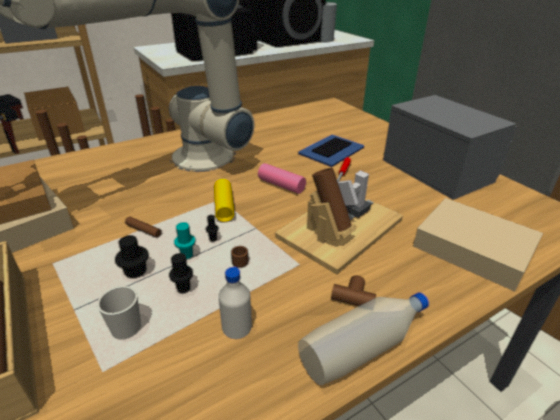

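View pics/top0.png

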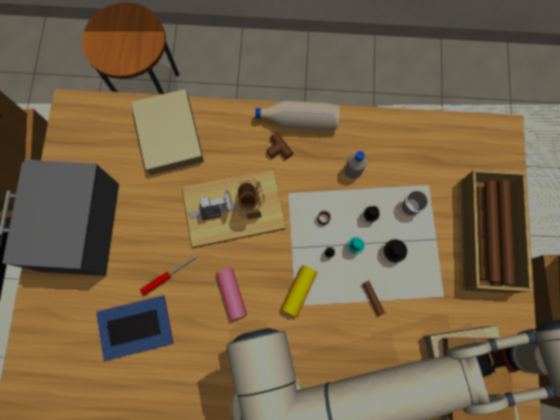

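The overhead view shows the stand at about (232,208) and the post at about (212,208). Among the stoppers, mid is at (372,213), thin at (330,252), wide at (395,251) and turquoise at (357,245). Next I'll measure them.

```bash
python3 - <<'E'
from h import *
W,p=cloud('top','top0')
cv2.imwrite('pics/topcrop.png',cv2.resize(p[150:310,160:460,::-1],None,fx=2.6,fy=2.6,interpolation=cv2.INTER_CUBIC))
print('table z',[W[y,x].round(4) for x,y in[(260,270),(150,220),(350,130)]])
# board
z=W[...,2]; roi=np.zeros(z.shape,bool); roi[160:255,170:300]=1
m=roi&(z>.013)&(z<.028)
m=cv2.morphologyEx(m.astype(np.uint8),cv2.MORPH_OPEN,np.ones((3,3)))>0
P=W[m]; m2=roi&(z>.012)&(z<.2); 
r=cv2.minAreaRect(P[:,:2].astype(np.float32));print('board rect',r,cv2.boxPoints(r), P[:,2].mean())
# stand tops
for a,b in((.128,.2),):
  m=roi&(z>a)&(z<b); n,l,s,c=cv2.connectedComponentsWithStats(m.astype(np.uint8))
  for i in range(1,n):
    if s[i,4]>8: Q=W[l==i]; print(s[i],Q.mean(0).round(4),Q.min(0).round(4),Q.max(0).round(4))
print('stoppers')
for nm,(x,y) in dict(mid=(372,213),thin=(330,252),wide=(395,251),turq=(357,245),coup=(323,217),bottle=(358,163),cup=(415,203),tee=(280,147),off=(373,298)).items():
    Q=W[y-14:y+15,x-14:x+15].reshape(-1,3); Q=Q[Q[:,2]>.012]; zt=np.percentile(Q[:,2],95); T=Q[Q[:,2]>zt-.012]
    print(nm,'top',zt.round(4),T.mean(0).round(4),(T.min(0)+T.max(0))[:2].round(4)/2,(T.max(0)-T.min(0)).round(3))
E
```

```text
table z [array([0.3936, 0.0493, 0.0017]), array([0.5324, 0.4112, 0.0008]), array([ 8.796e-01, -2.190e-01, -1.000e-04])]
board rect ((0.5868250727653503, 0.14862817525863647), (0.20278233289718628, 0.2999998927116394), 15.10820484161377) [[ 0.44984204  0.26701656]
 [ 0.52803487 -0.02261395]
 [ 0.7238081   0.03023979]
 [ 0.6456153   0.3198703 ]] 0.01969382924333818
[238 187  21  24 271] [0.5776 0.0916 0.1661] [0.5438 0.0613 0.1283] [0.6231 0.1232 0.1974]
[225 192   7  16  60] [0.5791 0.1521 0.1391] [0.5581 0.1406 0.1298] [0.6037 0.1615 0.1505]
[200 197  10  11  86] [0.5671 0.2176 0.1385] [0.5522 0.2034 0.1293] [0.5837 0.2332 0.1477]
stoppers
mid top 0.095 [ 0.5832 -0.2855  0.0916] [ 0.58355 -0.28485] [0.031 0.03  0.018]
thin top 0.0782 [ 0.4558 -0.1615  0.0739] [ 0.45505 -0.1618 ] [0.018 0.016 0.014]
wide top 0.0951 [ 0.4717 -0.361   0.0919] [ 0.47185 -0.3619 ] [0.039 0.041 0.018]
turq top 0.0948 [ 0.4813 -0.2407  0.092 ] [ 0.4807  -0.24105] [0.031 0.03  0.016]
coup top 0.0404 [ 0.5686 -0.1409  0.0351] [ 0.56795 -0.1411 ] [0.04  0.038 0.014]
bottle top 0.1517 [ 0.7362 -0.2317  0.1496] [ 0.73655 -0.2313 ] [0.027 0.026 0.015]
cup top 0.0825 [ 0.6269 -0.4201  0.0783] [ 0.62545 -0.4193 ] [0.071 0.071 0.018]
tee top 0.0367 [0.7975 0.0158 0.0314] [0.80185 0.01325] [0.081 0.079 0.016]
off top 0.0287 [ 0.3265 -0.3023  0.0234] [ 0.3269 -0.3018] [0.083 0.068 0.015]
```

```bash
python3 - <<'E'
from h import *
W,p=cloud('scene','scene0')
cv2.imwrite('pics/scenecrop.png',cv2.resize(p[140:300,40:420,::-1],None,fx=2.1,fy=2.1,interpolation=cv2.INTER_CUBIC))
print([W[y,x].round(4) for x,y in[(361,176),(330,172),(290,210),(181,258),(181,262),(400,215),(280,235)]])
E
```

```text
[array([0.5796, 0.2107, 0.1379]), array([0.5936, 0.0959, 0.1886]), array([ 0.4457,  0.0837, -0.0021]), array([ 0.5889, -0.2782,  0.0881]), array([ 0.6021, -0.2828,  0.0893]), array([0.6443, 0.3121, 0.0184]), array([ 0.5535, -0.0154,  0.0196])]
```

View pics/topcrop.png

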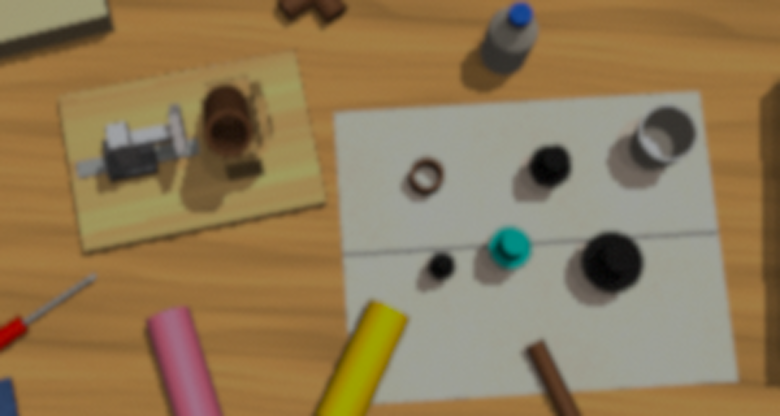

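View pics/scenecrop.png

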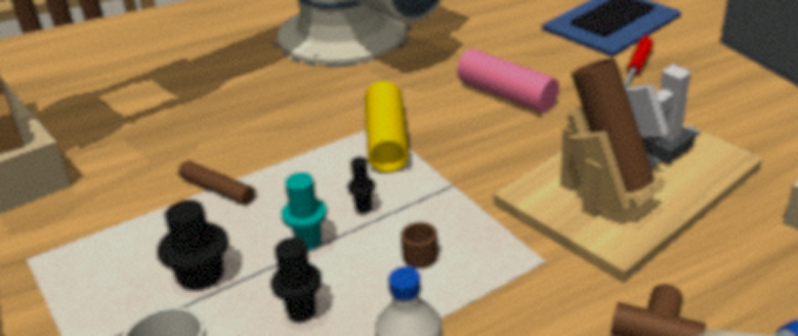

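The scene view confirms the layout. The stand is turned about 15°, the jaw is open about 32 mm, and the post is near (0.567, 0.218). Next I'll go above the stand with tool x along the stand's x, and look with the wrist camera.

```bash
cat >> h.py <<'E'
from scipy.spatial.transform import Rotation as Ro
def down(a,tilt=0):
    a=np.radians(a);x=np.array([np.cos(a),np.sin(a),0]);z=np.array([0,0,-1.])
    R=np.stack([x,np.cross(z,x),z],1)
    return R@Ro.from_euler('y',tilt,degrees=True).as_matrix()
def delta(pos,R):
    s=env.state();R0=Ro.from_matrix(s['ee_rot']).as_matrix()
    rv=np.degrees(Ro.from_matrix(R0.T@R).as_rotvec());t=R0.T@(np.array(pos)-s['position'])*100
    print('t',s['time_s'],'pos',s['position'].round(4),'rv',rv.round(2),'cm',t.round(2),'F',s['wrist_force'].round(1),'gap',round(s['finger_gap'],4))
E
python3 - <<'E'
from h import *
print(env.camera_model('wrist'))
delta((.52,.15,.40),down(15.1))
E
```

```text
{'fx': 303.03431841741656, 'fy': 303.03431841741656, 'cx': 283.19899885334473, 'cy': 212.0000656563476, 'hand_eye': array([[ 9.99999881e-01, -3.77323548e-04, -3.08723426e-04,
        -1.02487109e-04],
       [ 4.49114921e-04,  9.59347012e-01,  2.82228823e-01,
        -7.87237025e-02],
       [ 1.89681316e-04, -2.82228928e-01,  9.59347068e-01,
         1.94328518e-02],
       [ 0.00000000e+00,  0.00000000e+00,  0.00000000e+00,
         1.00000000e+00]])}
t 0.15 pos [ 0.2006 -0.5655  0.4038] rv [-7.000e-02  7.000e-02 -8.557e+01] cm [-56.76 -54.02   0.47] F [-0.2  0.   0.7] gap 0.0877
```

View pics/wrist0.png

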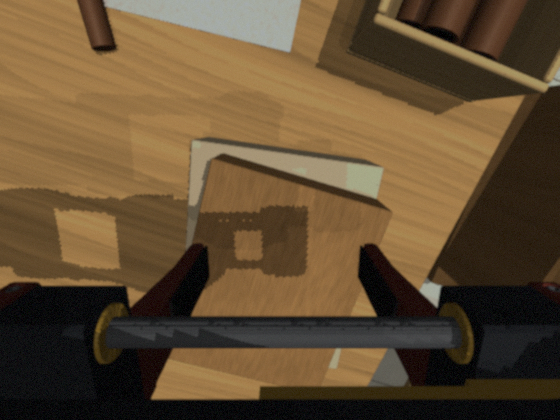

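```bash
python3 - <<'E'
from h import *
delta((.554,.06,.43),down(15.1))
E
python3 -m handwheel '[0,0,-8,-4,-4,-0.5,-1, 0,0,-16,-8,-8,-1,-1, 0,0,-24,-11,-11,-1.5,-1, 0,0,-32,-14,-14,-2,-1, 0,0,-40,-17,-17,-2.5,-1]' 20
python3 - <<'E'
from h import *
delta((.554,.06,.43),down(15.1))
E
```

```text
t 0.15 pos [ 0.2006 -0.5655  0.4038] rv [-7.000e-02  7.000e-02 -8.557e+01] cm [-47.15 -54.22  -2.55] F [-0.2  0.   0.7] gap 0.0877
time_s: 0.65
position: [0.3044, -0.3464, 0.4292]
ee_rot: [[0.865, -0.502, -0.0], [-0.502, -0.865, 0.002], [-0.001, -0.001, -1.0]]
wrist_force: [0.1, 0.0, 0.3]
finger_gap: 0.0512
t 0.65 pos [ 0.3044 -0.3464  0.4292] rv [-9.000e-02  2.000e-02 -4.523e+01] cm [ 1.180e+00 -4.768e+01 -2.000e-02] F [0.1 0.  0.3] gap 0.0512
```

```bash

python3 -m handwheel '[0,0,-8,0,-4.5,0,-1, 0,0,-16,0,-9,0,-1, 0,0,-24,0.5,-13.5,0,-1, 0,0,-32,0.5,-18,0,-1, 0,0,-40,0.5,-22.5,0,-1]'
python3 - <<'E'
from h import *
delta((.554,.06,.43),down(15.1))
E
```

```text
time_s: 1.15
position: [0.4222, -0.1526, 0.4293]
ee_rot: [[0.984, 0.177, -0.0], [0.177, -0.984, 0.002], [0.0, -0.002, -1.0]]
wrist_force: [0.8, -0.2, -1.0]
finger_gap: 0.0112
t 1.15 pos [ 0.4222 -0.1526  0.4293] rv [-0.09 -0.01 -4.91] cm [ 16.73 -18.59  -0.04] F [ 0.8 -0.2 -1. ] gap 0.0112
```

```bash

python3 -m handwheel '[0,0,-4.9,3.3,-3.7,0,-1, 0,0,-4.9,6.6,-7.4,0,-1, 0,0,-4.9,10,-11.1,0,-1, 0,0,-4.9,13.4,-14.8,0,-1, 0,0,-4.9,16.7,-18.6,0,-1]'
python3 - <<'E'
from h import *
shot('wrist','w1')
W,p=cloud('wrist','w1')
delta((.554,.06,.43),down(15.1))
z=W[...,2]
m=(z>.125)&(z<.16); n,l,s,c=cv2.connectedComponentsWithStats(m.astype(np.uint8))
for i in range(1,n):
    if s[i,4]>30: Q=W[l==i]; print(s[i],Q.mean(0).round(4),Q.min(0).round(4),Q.max(0).round(4))
b=(z>.014)&(z<.026); r=cv2.minAreaRect(W[b][:,:2].astype(np.float32)); print(r,cv2.boxPoints(r))
E
```

```text
time_s: 1.65
position: [0.5535, 0.0606, 0.4293]
ee_rot: [[0.965, 0.261, -0.0], [0.261, -0.965, 0.001], [0.0, -0.001, -1.0]]
wrist_force: [1.0, -0.5, 0.4]
finger_gap: 0.0005
t 1.7 pos [0.5557 0.0659 0.4271] rv [-0.33  0.01  0.3 ] cm [-0.32  0.52 -0.29] F [-4.7  2.5 -2.5] gap 0.0006
[ 337   10   40   39 1425] [0.572  0.2201 0.1392] [0.5567 0.2067 0.125 ] [0.5886 0.2363 0.1429]
[315 109  58  15 829] [0.5827 0.155  0.1401] [0.5592 0.1437 0.1254] [0.6105 0.1674 0.1511]
[322 152  52  55 654] [0.6088 0.1146 0.1435] [0.5718 0.0854 0.125 ] [0.63   0.1272 0.16  ]
[298 167  41  44 906] [0.5769 0.0861 0.1441] [0.5594 0.0745 0.125 ] [0.6041 0.1085 0.16  ]
[342 215  21  14 223] [0.6241 0.0649 0.1286] [0.6148 0.0576 0.125 ] [0.6339 0.0725 0.1328]
((0.5532705783843994, 0.011393547058105469), (0.675610363483429, 0.5160682797431946), 15.143458366394043) [[ 0.15978777  0.17222026]
 [ 0.29460374 -0.3259274 ]
 [ 0.9467534  -0.14943317]
 [ 0.81193745  0.3487145 ]]
```

View pics/w1.png

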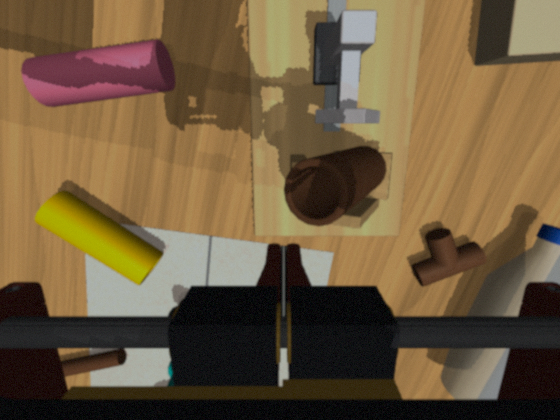

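The wrist view shows the post top at (357,28), jaw plate at (347,117), pipe mouth at (318,190). The arm was still settling, so I'll shoot again and fit.

```bash

python3 - <<'E'
from h import *
shot('wrist','w2')
W,p=cloud('wrist','w2')
delta((.554,.06,.43),down(15.1))
z=W[...,2]
a=np.radians(15.1);X=np.array([np.cos(a),np.sin(a)]);Y=np.array([-X[1],X[0]])
m=np.zeros(z.shape,bool);m[5:55,333:385]=1
Q=W[m&(z>.132)&(z<.15)];r=cv2.minAreaRect(Q[:,:2].astype(np.float32));print('post',r,np.median(Q[:,2]))
# board edges: left column and right, bottom
bz=(z>.012)&(z<.028)
bz[:, :180]=0; bz[:,430:]=0; bz[245:]=0
bz=cv2.morphologyEx(bz.astype(np.uint8),cv2.MORPH_OPEN,np.ones((5,5)))>0
for v in(60,100,140,180,220):
    u=np.where(bz[v])[0]; print(v,u.min(),u.max(),W[v,u.min()].round(4),W[v,u.max()].round(4))
for u in (265,280,385):
    v=np.where(bz[:,u])[0]; print(u,v.max(),W[v.max(),u].round(4))
# pipe points: brown, fit cylinder with axis
br=(p[...,0]<130)&(p[...,0]>p[...,2]*1.6)&(z>.06)
br[:140]=0;br[230:]=0;br[:,:280]=0;br[:,390:]=0
P=W[br];print(len(P),P.min(0),P.max(0))
from scipy.optimize import least_squares
# outside points: far from mouth hole
ax0=np.array([-np.sin(np.radians(28))*X[0],-np.sin(np.radians(28))*X[1],np.cos(np.radians(28))])
def f(k,P):
    c=np.array([k[0],k[1],.12]);t=np.array([k[2],k[3],1.]);t/=np.linalg.norm(t)
    d=P-c;r=np.linalg.norm(d-np.outer(d@t,t),axis=1)
    return r-.027
k=np.r_[.60,.09,ax0[:2]/ax0[2]]
for it in range(4):
    R=least_squares(f,k,args=(P,),loss='soft_l1',f_scale=.001);k=R.x
    e=f(k,P);print(k.round(4),np.median(abs(e)),(abs(e)<.003).sum())
    P=P[abs(e)<.005]
t=np.array([k[2],k[3],1.]);t/=np.linalg.norm(t);print('tilt',np.degrees(np.arccos(t[2])),'azim',np.degrees(np.arctan2(-t[1],-t[0])))
PP=W[br]; s=(PP-np.array([k[0],k[1],.12]))@t; e=f(k,PP); s=s[(abs(e)<.004)];print('top s',np.percentile(s,[98,99.5,100]))
print('mouth',np.array([k[0],k[1],.12])+t*np.percentile(s,99.5))
O=np.array([k[0],k[1],.12])+t*(np.percentile(s,99.5)-.15);print('bottom',O)
E
```

```text
t 1.75 pos [0.5546 0.0632 0.427 ] rv [-0.23  0.15  0.34] cm [-0.14  0.29 -0.3 ] F [-0.6 -0.1 -1.1] gap 0.0007
post ((0.5727599859237671, 0.22125791013240814), (0.028220495209097862, 0.024071939289569855), 14.574353218078613) 0.14052357917094627
60 247 417 [0.4763 0.2    0.0199] [0.667  0.2522 0.0208]
100 248 412 [0.4875 0.1577 0.0186] [0.6782 0.21   0.02  ]
140 249 407 [0.4999 0.1123 0.0196] [0.6896 0.1645 0.0208]
180 250 402 [0.513  0.0636 0.0197] [0.7024 0.1158 0.0204]
220 251 398 [0.5271 0.0109 0.0189] [0.7172 0.0637 0.0206]
265 241 [ 0.5527 -0.0126  0.021 ]
280 241 [ 0.5727 -0.008   0.0188]
385 241 [0.7111 0.0308 0.0206]
6161 [0.54715385 0.06495436 0.06012186] [0.66682726 0.13618696 0.19605652]
[ 0.6099  0.0986 -0.579  -0.0767] 0.0035544881513270427 2290
[ 0.6117  0.0978 -0.5787 -0.084 ] 0.002391377485678735 2806
[ 0.6124  0.0976 -0.5757 -0.0877] 0.001887759348033126 2838
[ 0.6126  0.0976 -0.5697 -0.0872] 0.0016987419292846945 2837
tilt 29.955977006551723 azim 8.703110517204516
top s [0.07730398 0.07775661 0.07851968]
mouth [0.57423006 0.09173383 0.18736905]
bottom [0.6482678  0.10306731 0.05740766]
```

```bash

python3 - <<'E'
from h import *
delta((.5616,.2547,.43),down(15.1))
E
python3 -m handwheel '[0,0,0.3,1,-4.5,0,-1, 0,0,0.3,2.5,-9,0,-1, 0,0,0.3,4,-13.5,0,-1, 0,0,0.3,5.4,-18.1,0,-1, 0,0,0.3,5.4,-18.1,0,-1]'
python3 - <<'E'
from h import *
delta((.5616,.2547,.275),down(15.1))
E
```

```text
t 1.75 pos [0.5546 0.0632 0.427 ] rv [-0.23  0.15  0.34] cm [  5.77 -18.27  -0.24] F [-0.6 -0.1 -1.1] gap 0.0007
time_s: 2.25
position: [0.5577, 0.2564, 0.4262]
ee_rot: [[0.964, 0.267, -0.006], [0.267, -0.964, 0.004], [-0.005, -0.005, -1.0]]
wrist_force: [0.4, -1.2, -0.3]
finger_gap: 0.0004
t 2.25 pos [0.5577 0.2564 0.4262] rv [-0.31  0.26  0.38] cm [ 0.39  0.35 15.12] F [ 0.4 -1.2 -0.3] gap 0.0004
```

```bash

python3 -m handwheel '[-0.3,0.3,0.4,0.2,0,4,-1, -0.3,0.3,0.4,0.4,0,8,-1, -0.3,0.3,0.4,0.4,0,12,-1, -0.3,0.3,0.4,0.4,0,15,-1, -0.3,0.3,0.4,0.4,0,15,-1]'
python3 - <<'E'
from h import *
shot('scene','s1')
W,p=cloud('scene','s1')
cv2.imwrite('pics/s1c.png',cv2.resize(p[100:260,270:430,::-1],None,fx=3.6,fy=3.6,interpolation=cv2.INTER_CUBIC))
delta((.5616,.2547,.275),down(15.1))
E
```

```text
time_s: 2.75
position: [0.5597, 0.2564, 0.2702]
ee_rot: [[0.966, 0.259, -0.009], [0.259, -0.966, -0.004], [-0.01, 0.001, -1.0]]
wrist_force: [-0.2, 0.2, 0.4]
finger_gap: 0.0005
t 2.8 pos [0.5603 0.2568 0.2739] rv [ 0.04  0.26 -0.08] cm [ 0.07  0.24 -0.11] F [ 0.3  0.1 -0.2] gap 0.0004
```

View pics/s1c.png

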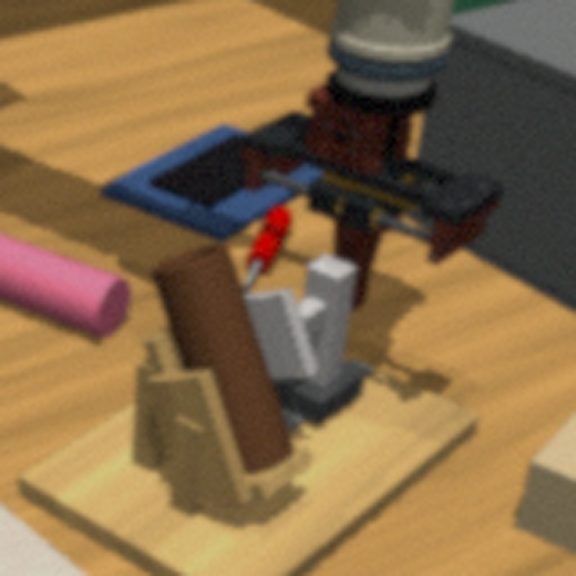

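The closed fingers are behind the post on its +y side (crop, ~(350,275)). Now I push along tool +y.

```bash

python3 -m handwheel '[0,0,0,0,0.6,0,-1, 0,0,0,0,1.2,0,-1, 0,0,0,0,1.8,0,-1, 0,0,0,0,2.4,0,-1, 0,0,0,0,3,0,-1]'
python3 -m handwheel '[0,0,0,0,0.3,0,-1, 0,0,0,0,0.6,0,-1, 0,0,0,0,0.9,0,-1, 0,0,0,0,1.2,0,-1, 0,0,0,0,1.2,0,-1]'
python3 - <<'E'
from h import *
shot('top','t2')
W,p=cloud('top','t2')
cv2.imwrite('pics/t2.png',cv2.resize(p[160:260,170:300,::-1],None,fx=5,fy=5,interpolation=cv2.INTER_CUBIC))
delta((.5616,.2547,.275),down(15.1))
E
```

```text
time_s: 3.3
position: [0.5684, 0.2278, 0.2755]
ee_rot: [[0.966, 0.26, -0.002], [0.26, -0.966, -0.0], [-0.002, -0.0, -1.0]]
wrist_force: [-0.2, 3.4, 3.8]
finger_gap: 0.0003
time_s: 3.8
position: [0.5715, 0.2162, 0.2755]
ee_rot: [[0.966, 0.26, -0.002], [0.26, -0.966, 0.0], [-0.002, -0.001, -1.0]]
wrist_force: [-0.6, 3.9, 1.2]
finger_gap: 0.0002
t 3.85 pos [0.5715 0.2162 0.2755] rv [-0.03  0.1  -0.04] cm [ 0.04 -3.97  0.05] F [-0.3  4.3  1.5] gap 0.0003
```

View pics/t2.png

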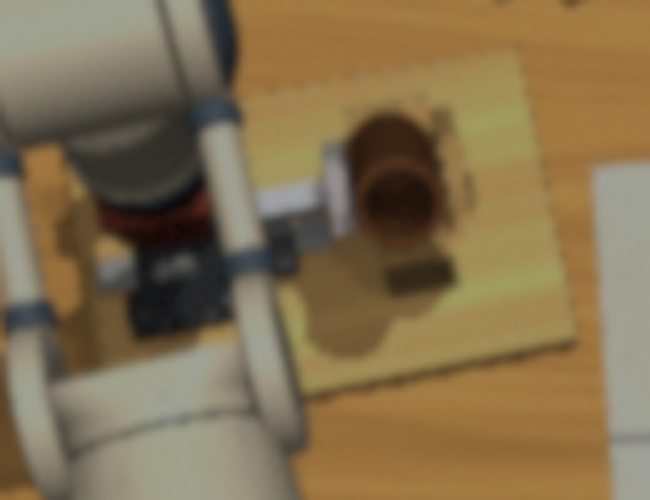

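The push force is about 4 N, which is jaw friction only. The jaw plate (340,190 in the crop) is nearly on the pipe, so I continue in small steps.

```bash

python3 -m handwheel '[0,0,0,0,0.2,0,-1, 0,0,0,0,0.4,0,-1, 0,0,0,0,0.6,0,-1, 0,0,0,0,0.8,0,-1, 0,0,0,0,0.8,0,-1]'
```

```text
time_s: 4.35
position: [0.5726, 0.2118, 0.2755]
ee_rot: [[0.965, 0.263, -0.004], [0.263, -0.965, 0.008], [-0.001, -0.009, -1.0]]
wrist_force: [-3.5, 18.4, 1.3]
finger_gap: 0.0006
```

```bash

python3 -m handwheel '[0,0,0,0,0.1,0,-1, 0,0,0,0,0.2,0,-1, 0,0,0,0,0.3,0,-1, 0,0,0,0,0.4,0,-1, 0,0,0,0,0.4,0,-1]'
```

```text
time_s: 4.85
position: [0.5727, 0.211, 0.2755]
ee_rot: [[0.964, 0.267, -0.005], [0.267, -0.964, 0.015], [-0.001, -0.016, -1.0]]
wrist_force: [-5.2, 18.1, 0.9]
finger_gap: 0.0004
```

```bash
python3 - <<'E'
from h import *
shot('top','t3');shot('scene','s3')
a=cv2.resize(cv2.imread('pics/t3.png')[160:260,190:290],(400,400),interpolation=cv2.INTER_CUBIC)
b=cv2.resize(cv2.imread('pics/s3.png')[150:250,290:390],(400,400),interpolation=cv2.INTER_CUBIC)
cv2.imwrite('pics/m3.png',np.hstack([a,b]))
delta((.5616,.2547,.275),down(15.1))
E
```

```text
t 4.95 pos [0.5727 0.211  0.2756] rv [-0.89  0.07  0.37] cm [ 0.1  -4.51  0.13] F [-3.6 16.6  2.1] gap 0.0005
```

View pics/m3.png

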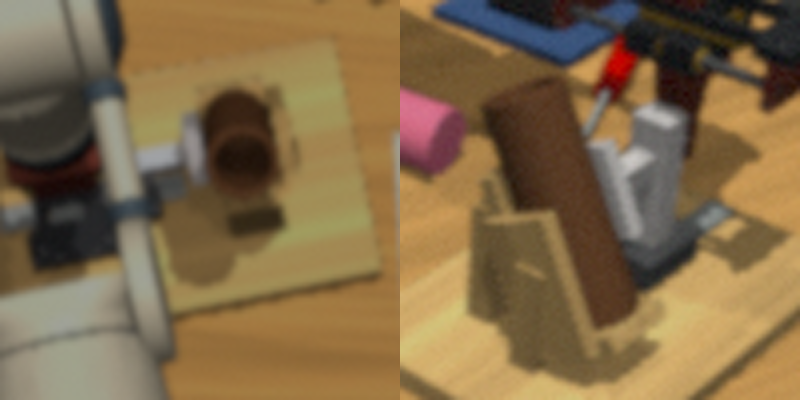

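```bash

python3 -m handwheel '[0,0,0,0,0.3,0,-1, 0,0,0,0,0.6,0,-1, 0,0,0,0,0.8,0,-1, 0,0,0,0,0.8,0,-1, 0,0,0,0,0.8,0,-1]'
```

```text
time_s: 5.45
position: [0.5731, 0.2089, 0.2757]
ee_rot: [[0.962, 0.273, -0.008], [0.273, -0.962, 0.027], [-0.0, -0.028, -1.0]]
wrist_force: [-6.6, 29.4, 0.6]
finger_gap: 0.0003
```

The tips no longer advance at 29 N (only the wrist tilts), so the jaw bears firmly. I'll back off and look.

```bash

python3 -m handwheel '[0.8,0,0,0,-0.5,0,-1, 1.6,0,-0.5,0,-1.5,0,-1, 1.6,0,-0.5,0,-3,0,-1, 1.6,0,-0.5,0,-3,-3,-1, 1.6,0,-0.5,0,-3,-7,-1]'
python3 - <<'E'
from h import *
delta((.567,.04,.43),down(15.1))
E
```

```text
time_s: 5.95
position: [0.5651, 0.2361, 0.3439]
ee_rot: [[0.96, 0.28, -0.022], [0.281, -0.958, 0.051], [-0.007, -0.055, -0.998]]
wrist_force: [0.7, 0.5, 0.4]
finger_gap: 0.0003
t 5.95 pos [0.5651 0.2361 0.3439] rv [-3.13  0.41  1.2 ] cm [-5.38 18.37 -9.59] F [0.7 0.5 0.4] gap 0.0003
```

```bash

python3 -m handwheel '[-1,0,0,0,0,-5,-1, -3.1,0.4,1.2,0,1,-9.6,-1, -3.1,0.4,1.2,-1.5,5.5,-9.6,-1, -3.1,0.4,1.2,-3,10,-9.6,-1, -3.1,0.4,1.2,-4,14,-9.6,-1]'
python3 -m handwheel '[0,0,0,-0.5,2,0,-1, 0,0,0,-1.2,4.2,0,-1, 0,0,0,-1.2,4.2,0,-1, 0,0,0,-1.2,4.2,0,-1, 0,0,0,-1.2,4.2,0,-1]'
python3 - <<'E'
from h import *
shot('wrist','w4');shot('top','t4')
delta((.567,.04,.43),down(15.1))
E
```

```text
time_s: 6.45
position: [0.5676, 0.0841, 0.4329]
ee_rot: [[0.966, 0.26, 0.001], [0.26, -0.966, -0.001], [0.0, 0.001, -1.0]]
wrist_force: [0.9, 0.1, -0.4]
finger_gap: 0.0007
time_s: 6.95
position: [0.567, 0.0412, 0.4328]
ee_rot: [[0.966, 0.26, 0.001], [0.26, -0.966, -0.001], [0.0, 0.001, -1.0]]
wrist_force: [0.6, 0.0, 0.2]
finger_gap: 0.0006
t 7.05 pos [0.567  0.0414 0.4329] rv [ 0.06 -0.02  0.03] cm [-0.04  0.14  0.29] F [-0.8  0.2 -0.3] gap 0.0006
```

View pics/w4.png

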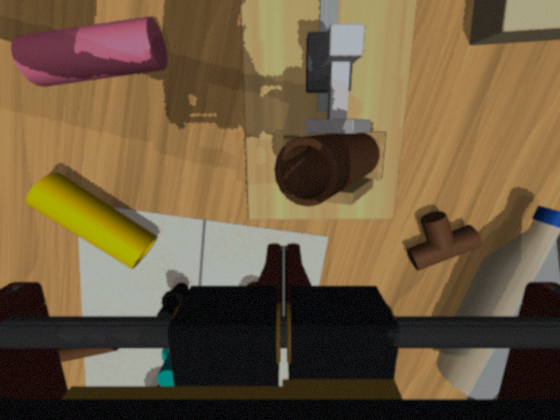

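```bash
cat > fit.py <<'E'
from h import *
from scipy.optimize import least_squares
import sys
def f(k,P,r0=.027):
    c=np.array([k[0],k[1],.12]);t=np.array([k[2],k[3],1.]);t/=np.linalg.norm(t)
    d=P-c;return np.linalg.norm(d-np.outer(d@t,t),axis=1)-r0
def pipefit(cam,tag,roi,az=15.1):
    W,p=cloud(cam,tag);z=W[...,2];p=p.astype(int)
    br=(p[...,0]<140)&(p[...,0]>p[...,2]*1.5)&(z>.07)
    m=np.zeros(z.shape,bool);m[roi[1]:roi[3],roi[0]:roi[2]]=1;br&=m
    P=W[br];a=np.radians(az);g=np.tan(np.radians(28))
    k=np.r_[.607,.095,-g*np.cos(a),-g*np.sin(a)]
    for thr in(.015,.008,.005,.004,.004):
        Q=P[abs(f(k,P))<thr];k=least_squares(f,k,args=(Q,),loss='soft_l1',f_scale=.001).x
    t=np.array([k[2],k[3],1.]);t/=np.linalg.norm(t);c=np.array([k[0],k[1],.12])
    print(tag,'free: n',len(Q),'tilt',np.degrees(np.arccos(t[2])).round(2),'az',np.degrees(np.arctan2(-t[1],-t[0])).round(2))
    s=(Q-c)@t;tp=np.percentile(s,99);print(' mouth',(c+t*tp).round(4),'bottom',(c+t*(tp-.15)).round(4))
    k2=k[:2].copy();T=np.array([-g*np.cos(a),-g*np.sin(a)])
    k2=least_squares(lambda q:f(np.r_[q,T],Q),k2,loss='soft_l1',f_scale=.001).x
    t=np.r_[T,1];t/=np.linalg.norm(t);c=np.r_[k2,.12];s=(Q-c)@t;tp=np.percentile(s,99)
    print(' fixed: mouth',(c+t*tp).round(4),'bottom',(c+t*(tp-.15)).round(4),'res',np.median(abs(f(np.r_[k2,T],Q))).round(4))
    # rim: plane points near the top in ring
    s=(W-c)@t; d=(W-c)-s[...,None]*t; 
    R=W[m&(s>tp-.004)&(s<tp+.004)&(np.linalg.norm(d,axis=-1)<.032)]
    u=np.array([-np.sin(a),np.cos(a),0]);w=np.cross(t,u)
    rr=np.stack([(R-c)@u,(R-c)@w],1);(cx,cy),rad=cv2.minEnclosingCircle(rr.astype(np.float32))
    print(' rim n',len(R),'centre',(c+u*cx+w*cy+t*tp).round(4),'rad',rad)
E
python3 - <<'E'
from fit import *
W,p=cloud('wrist','w4');z=W[...,2]
m=np.zeros(z.shape,bool);m[15:65,320:370]=1
Q=W[m&(z>.132)&(z<.15)];r=cv2.minAreaRect(Q[:,:2].astype(np.float32));print('post',r,np.median(Q[:,2]))
pipefit('wrist','w4',(268,128,390,210))
pipefit('top','t4',(230,175,268,230))
bz=(z>.012)&(z<.028);bz[:,:180]=0;bz[:,430:]=0;bz[230:]=0
bz=cv2.morphologyEx(bz.astype(np.uint8),cv2.MORPH_OPEN,np.ones((5,5)))
r=cv2.minAreaRect(W[bz>0][:,:2].astype(np.float32));B=cv2.boxPoints(r);print(r,B)
a=np.radians(r[2]);X=np.array([np.cos(a),np.sin(a)]);Y=np.array([-X[1],X[0]])
lo=min(B@Y);print('origin',X*(np.array(r[0])@X)+Y*(lo+.09))
E
```

```text
post ((0.5809227824211121, 0.1912008821964264), (0.028156831860542297, 0.024168839678168297), 14.666618347167969) 0.1404395353865165
w4 free: n 3562 tilt 28.09 az 13.21
 mouth [0.5784 0.0837 0.1869] bottom [0.6471 0.0998 0.0545]
 fixed: mouth [0.5787 0.0831 0.1866] bottom [0.6467 0.1015 0.0542] res 0.0014
 rim n 1523 centre [0.5728 0.0849 0.1839] rad 0.027038084343075752
t4 free: n 206 tilt 26.44 az 14.93
 mouth [0.4835 0.0541 0.3766] bottom [0.548  0.0713 0.2423]
 fixed: mouth [0.4775 0.052  0.3737] bottom [0.5454 0.0703 0.2413] res 0.0013
 rim n 79 centre [0.4821 0.0361 0.3739] rad 0.015802893787622452
((0.6207300424575806, 0.13347987830638885), (0.24653878808021545, 0.2695845365524292), 14.986885070800781) [[ 0.46679667  0.23180997]
 [ 0.53651065 -0.02860465]
 [ 0.77466345  0.03514978]
 [ 0.70494944  0.2955644 ]]
origin [0.63231323 0.09021122]
```

The jaw is shut: the post centre sits exactly where opening 0 puts it. The rim-circle fit (0.5728, 0.0849, 0.184) agrees with the geometric mouth (0.5727, 0.0854, 0.182). Next is the stopper, viewed with the same camera orientation.

```bash
python3 - <<'E'
from h import *
delta((.5965,-.333,.37),down(15))
E
python3 -m handwheel '[0,0,0,-1.5,4.5,0,-1, 0,0,0,-3,9,0,0, 0,0,0,-4.5,13.5,0,0.6, 0,0,0,-5.5,18,0,1, 0,0,0,-6.2,22,0,1]'
python3 - <<'E'
from h import *
delta((.5965,-.333,.37),down(15))
E
```

```text
t 7.05 pos [0.567  0.0414 0.4329] rv [ 0.06 -0.02  0.13] cm [-6.92 36.91  6.32] F [-0.8  0.2 -0.3] gap 0.0006
time_s: 7.55
position: [0.5644, -0.1884, 0.4333]
ee_rot: [[0.965, 0.261, 0.001], [0.261, -0.965, -0.001], [0.0, 0.001, -1.0]]
wrist_force: [-0.1, -0.2, -0.9]
finger_gap: 0.0287
t 7.55 pos [ 0.5644 -0.1884  0.4333] rv [ 0.09 -0.03  0.15] cm [-0.69 14.79  6.35] F [-0.1 -0.2 -0.9] gap 0.0287
```

```bash

python3 -m handwheel '[0,0,0,-0.2,4,1.5,1, 0,0,0,-0.4,8,3,1, 0,0,0,-0.6,12,4.5,1, 0,0,0,-0.7,14.8,6.3,1, 0,0,0,-0.7,14.8,6.3,1]'
python3 -m handwheel '[0,0,0,0,0,0,1, 0,0,0,0,0,0,1, 0,0,0,0,0,0,1, 0,0,0,0,0,0,1, 0,0,0,0,0,0,1]'
python3 - <<'E'
from h import *
shot('wrist','w5');
delta((.5965,-.333,.37),down(15))
W,p=cloud('wrist','w5');z=W[...,2]
m=(z>.075)&(z<.1)&(p.max(2)<90); n,l,s,c=cv2.connectedComponentsWithStats(m.astype(np.uint8))
for i in range(1,n):
    if s[i,4]>100: Q=W[l==i];T=Q[Q[:,2]>.086]; print(s[i],np.median(T[:,2]),cv2.minEnclosingCircle(T[:,:2].astype(np.float32)),T.mean(0))
m=(z>.035)&(z<.1)&(p.max(2)<90); n,l,s,c=cv2.connectedComponentsWithStats(m.astype(np.uint8))
for i in range(1,n):
    if s[i,4]>100: Q=W[l==i];T=Q[(Q[:,2]>.045)&(Q[:,2]<.056)]; print(s[i],len(T),cv2.minEnclosingCircle(T[:,:2].astype(np.float32)))
E
```

```text
time_s: 8.05
position: [0.5967, -0.3357, 0.365]
ee_rot: [[0.966, 0.259, -0.006], [0.259, -0.966, 0.002], [-0.005, -0.003, -1.0]]
wrist_force: [-0.3, 0.3, -0.8]
finger_gap: 0.0688
time_s: 8.55
position: [0.5967, -0.335, 0.3662]
ee_rot: [[0.966, 0.26, -0.004], [0.26, -0.966, 0.001], [-0.004, -0.002, -1.0]]
wrist_force: [-0.6, -0.3, -0.2]
finger_gap: 0.0875
t 8.6 pos [ 0.5967 -0.3352  0.3659] rv [-0.12  0.23  0.04] cm [ 0.03 -0.21 -0.41] F [-0.7 -0.  -0. ] gap 0.0879
[ 157   40   47   48 1689] 0.09253312768154259 ((0.4868914783000946, -0.23751859366893768), 0.016270603984594345) [ 0.48739881 -0.237682    0.09238752]
[ 441  102   58   72 1215] 0.09313489463243985 ((0.7350632548332214, -0.22955837845802307), 0.028834454715251923) [ 0.71974959 -0.22731944  0.09291463]
[ 271  136   38   39 1162] 0.09255297401283102 ((0.5883044004440308, -0.2832687795162201), 0.016053849831223488) [ 0.58832165 -0.28280733  0.09254182]
[ 121  181   53   47 1861] 0.09251777870821656 ((0.4769071638584137, -0.3583733141422272), 0.020247751846909523) [ 0.47806686 -0.35707984  0.09231041]
[151 392  37   8 148] nan ((0.0, 0.0), 0.0) [nan nan nan]
[ 157   40   66   63 3149] 1228 ((0.4865180253982544, -0.23766304552555084), 0.026055630296468735)
[ 421  102   78   72 2395] 310 ((0.7323274612426758, -0.2298206090927124), 0.028158703818917274)
[ 263  124   53   53 2189] 1007 ((0.5883057117462158, -0.28296390175819397), 0.025597043335437775)
[ 121  158   80   71 4379] 2146 ((0.47702154517173767, -0.35742586851119995), 0.0368172749876976)
[264 249  58  28 672] 164 ((0.6241514086723328, -0.4012479782104492), 0.028950978070497513)
[ 263  277   63   40 1553] 395 ((0.6304453611373901, -0.41877102851867676), 0.02955404855310917)
[ 151  365  113   35 2576] 781 ((0.5701601505279541, -0.5799312591552734), 0.06129389628767967)
  return _methods._mean(a, axis=axis, dtype=dtype,
  ret = ret.dtype.type(ret / rcount)
<stdin>:7: RuntimeWarning: Mean of empty slice.
  ret = um.true_divide(
```

View pics/w5.png

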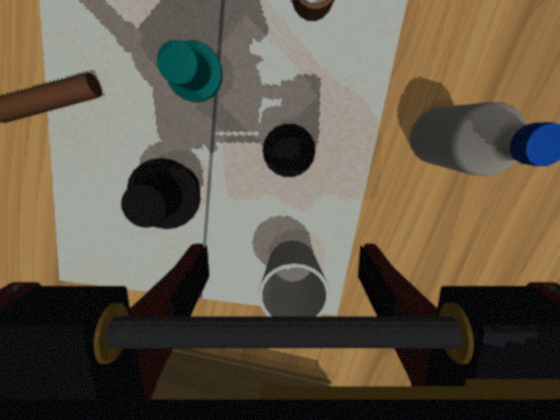

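The fitting stopper is at (289,150) in the image: grip radius 16 mm, collar 25.6 mm, at (0.5883, −0.2831). The turquoise one is at (180,65).

```bash
python3 - <<'E'
from h import *
delta((.5883,-.2831,.29),down(15))
E
python3 -m handwheel '[-0.1,0.2,0,0.1,-2,1,1, -0.1,0.2,0,0.3,-4,3,1, -0.1,0.2,0,0.5,-5.2,5.5,1, -0.1,0.2,0,0.5,-5.2,7.5,1, -0.1,0.2,0,0.5,-5.2,7.5,1]'
python3 - <<'E'
from h import *
delta((.5883,-.2831,.2375),down(15))
E
```

```text
t 8.6 pos [ 0.5967 -0.3352  0.3659] rv [-0.12  0.23  0.04] cm [ 0.57 -5.23  7.6 ] F [-0.7 -0.  -0. ] gap 0.0879
time_s: 9.1
position: [0.5872, -0.2826, 0.2875]
ee_rot: [[0.966, 0.26, -0.006], [0.26, -0.966, 0.003], [-0.005, -0.004, -1.0]]
wrist_force: [-0.0, 0.0, 0.4]
finger_gap: 0.0876
t 9.1 pos [ 0.5872 -0.2826  0.2875] rv [-0.24  0.27  0.09] cm [0.12 0.1  5.  ] F [-0.   0.   0.4] gap 0.0876
```

```bash

python3 -m handwheel '[-0.2,0.3,0,0.1,0.1,1.5,1, -0.2,0.3,0,0.1,0.1,3,1, -0.2,0.3,0,0.1,0.1,4.2,1, -0.2,0.3,0,0.1,0.1,4.9,1, -0.2,0.3,0,0.1,0.1,4.9,1]'
python3 - <<'E'
from h import *
delta((.5883,-.2831,.2375),down(15))
E
```

```text
time_s: 9.6
position: [0.5879, -0.2832, 0.2371]
ee_rot: [[0.966, 0.26, -0.002], [0.26, -0.966, 0.002], [-0.001, -0.002, -1.0]]
wrist_force: [0.8, 0.1, -0.3]
finger_gap: 0.0878
t 9.6 pos [ 0.5879 -0.2832  0.2371] rv [-0.13  0.06  0.07] cm [ 0.04 -0.   -0.04] F [ 0.8  0.1 -0.3] gap 0.0878
```

```bash

python3 -m handwheel '[0,0,0,0,0,0,-0.5, 0,0,0,0,0,0,-0.6, 0,0,0,0,0,0,-0.8, 0,0,0,0,0,0,-1, 0,0,0,0,0,0,-1]' 30
python3 -m handwheel '[0,0,0,0,0,0,-1, 0,0,0,0,0,0,-1, 0,0,0,0,0,0,-1, 0,0,0,0,0,0,-1, 0,0,0,0,0,0,-1]'
```

```text
time_s: 10.1
position: [0.5879, -0.2832, 0.2375]
ee_rot: [[0.966, 0.26, -0.001], [0.26, -0.966, 0.002], [-0.001, -0.002, -1.0]]
wrist_force: [0.2, -0.1, -0.2]
finger_gap: 0.0515
time_s: 10.6
position: [0.5879, -0.2832, 0.2375]
ee_rot: [[0.966, 0.26, -0.001], [0.26, -0.966, 0.002], [-0.001, -0.002, -1.0]]
wrist_force: [0.2, 0.9, 0.0]
finger_gap: 0.0318
```

```bash

python3 -m handwheel '[0,0,0,0,0,-3,-1, 0,0,0,0,0,-7.5,-1, 0,0,0,0,0,-12,-1, 0,0,0,0,0,-17,-1, 0,0,0,0,0,-21,-1]'
cat >> h.py <<'E'
A=15.0
M=np.array([.5728,.0852,.183])
PZ=np.array([-np.sin(np.radians(28))*np.cos(np.radians(A)),-np.sin(np.radians(28))*np.sin(np.radians(A)),np.cos(np.radians(28))])
def tgt(h,m=M,grip=.1955): return m+PZ*(grip+h)
E
python3 - <<'E'
from h import *
print(tgt(.09),tgt(0));delta(tgt(.09),down(A,28)); print(down(A,28)[:,2],PZ)
shot('scene','s6')
E
```

```text
time_s: 11.1
position: [0.5878, -0.2833, 0.4506]
ee_rot: [[0.966, 0.26, 0.001], [0.26, -0.966, 0.001], [0.001, -0.0, -1.0]]
wrist_force: [0.6, 0.7, 0.4]
finger_gap: 0.0316
[0.44333297 0.05050941 0.43508154] [0.48414569 0.06144515 0.35561625]
t 11.1 pos [ 0.5878 -0.2833  0.4506] rv [-0.05 27.96  0.07] cm [ -5.26 -35.99   1.57] F [0.6 0.7 0.4] gap 0.0316
[ 0.45347471  0.12150818 -0.88294759] [-0.45347471 -0.12150818  0.88294759]
```

View pics/s6.png

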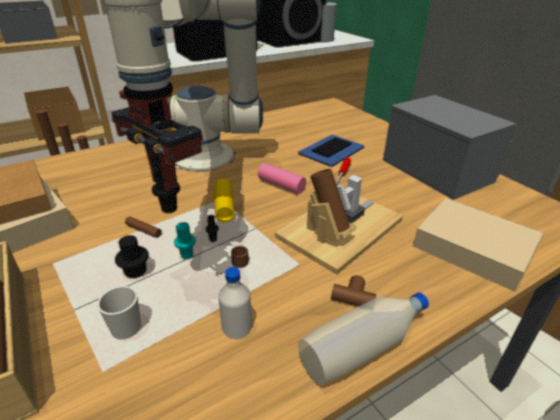

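The stopper is held at (167,195) and the others are undisturbed. Next I carry it to the pre-insert pose with the 28° tilt.

```bash

python3 -m handwheel '[0,3,0,-1.5,-4,-1,-1, 0,6,0,-3,-8,-1,-1, 0,9,0,-5,-12,-1,-1, 0,12,0,-6,-16,-1,-1, 0,16,0,-7,-20,-1,-1]'
python3 - <<'E'
from h import *
delta(tgt(.09),down(A,28))
E
```

```text
time_s: 11.65
position: [0.4662, -0.1068, 0.466]
ee_rot: [[0.925, 0.259, 0.277], [0.25, -0.966, 0.068], [0.285, 0.006, -0.958]]
wrist_force: [0.9, 0.5, -1.6]
finger_gap: 0.0317
t 11.65 pos [ 0.4662 -0.1068  0.466 ] rv [ 0.31 11.42  0.16] cm [  0.94 -15.81   3.41] F [ 0.9  0.5 -1.6] gap 0.0317
```

```bash

python3 -m handwheel '[0.3,3,0.2,0,-4,0,-1, 0.3,6,0.2,0.2,-8,0,-1, 0.3,9,0.2,0.5,-12,1,-1, 0.3,11.4,0.2,0.9,-15.8,2,-1, 0.3,11.4,0.2,0.9,-15.8,3.4,-1]'
python3 -m handwheel '[0,0,0,0,0,0,-1, 0,0,0,0,0,0,-1, 0,0,0,0,0,0,-1, 0,0,0,0,0,0,-1, 0,0,0,0,0,0,-1]'
python3 - <<'E'
from h import *
shot('wrist','w7'); shot('scene','s7')
delta(tgt(.09),down(A,28))
a=cv2.resize(cv2.imread('pics/s7.png')[90:250,270:430],(560,560),interpolation=cv2.INTER_CUBIC);cv2.imwrite('pics/s7c.png',a)
E
```

```text
time_s: 12.15
position: [0.4416, 0.0538, 0.4356]
ee_rot: [[0.85, 0.264, 0.455], [0.232, -0.965, 0.125], [0.472, -0.001, -0.881]]
wrist_force: [-0.1, -0.5, -1.9]
finger_gap: 0.0317
time_s: 12.65
position: [0.4418, 0.0531, 0.436]
ee_rot: [[0.851, 0.262, 0.456], [0.231, -0.965, 0.125], [0.473, -0.001, -0.881]]
wrist_force: [0.2, -0.5, -1.8]
finger_gap: 0.0317
t 12.75 pos [0.4418 0.0533 0.4358] rv [-0.16 -0.19  0.19] cm [0.03 0.31 0.1 ] F [-0.6  0.4 -1.9] gap 0.0317
```

View pics/w7.png

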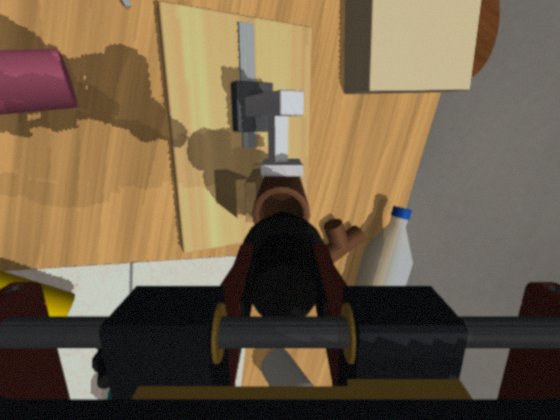

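View pics/s7c.png

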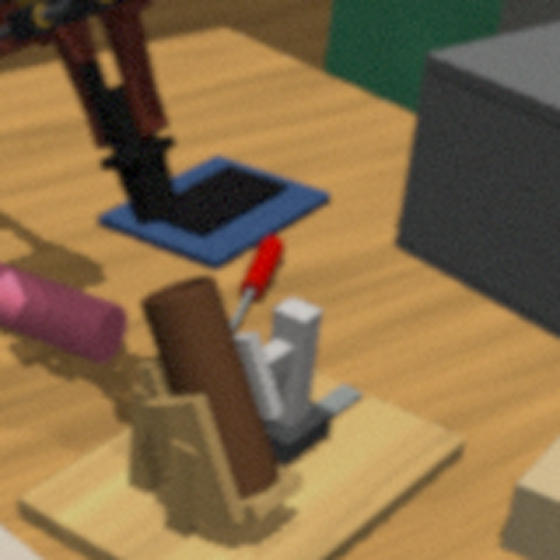

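The wrist view shows the stopper axis (col ~284) lined up with the rim (col ~283). I'll correct y by 3 mm and approach.

```bash

python3 -m handwheel '[-0.2,-0.2,0.2,0,0.3,1,-1, -0.2,-0.2,0.2,0,0.3,2,-1, -0.2,-0.2,0.2,0,0.3,3.5,-1, -0.2,-0.2,0.2,0,0.3,4.3,-1, -0.2,-0.2,0.2,0,0.3,4.3,-1]'
python3 - <<'E'
from h import *
shot('wrist','w8'); shot('scene','s8')
delta(tgt(.045),down(A,28))
a=cv2.resize(cv2.imread('pics/s8.png')[120:220,280:380],(400,400),interpolation=cv2.INTER_CUBIC)
b=cv2.resize(cv2.imread('pics/w8.png')[140:300,200:360],(400,400),interpolation=cv2.INTER_CUBIC)
cv2.imwrite('pics/m8.png',np.hstack([a,b]))
E
```

```text
time_s: 13.25
position: [0.4625, 0.056, 0.3951]
ee_rot: [[0.855, 0.259, 0.45], [0.229, -0.966, 0.121], [0.466, -0.0, -0.885]]
wrist_force: [-0.5, 0.1, -1.6]
finger_gap: 0.031
t 13.35 pos [0.4622 0.0559 0.3974] rv [0.02 0.06 0.  ] cm [0.03 0.04 0.25] F [-0.6  0.8 -0.6] gap 0.0318
```

View pics/m8.png

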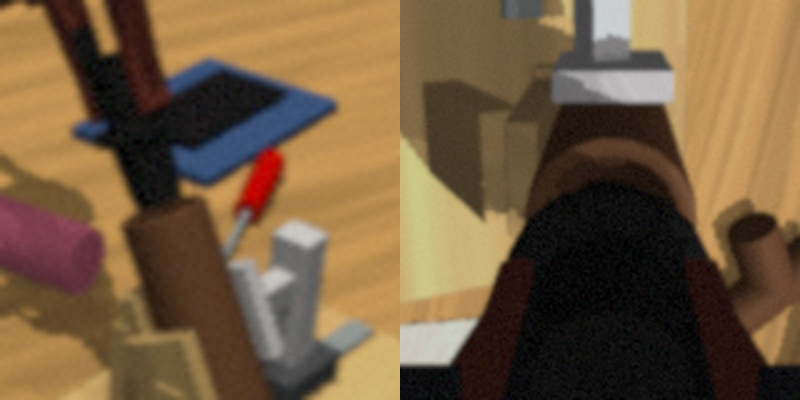

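The taper tip is just above the mouth and centred. Now inserting.

```bash

python3 -m handwheel '[0,0,0,0,0,0.6,-1, 0,0,0,0,0,1.3,-1, 0,0,0,0,0,2,-1, 0,0,0,0,0,2.5,-1, 0,0,0,0,0,2.5,-1]'
python3 - <<'E'
from h import *
delta(tgt(0),down(A,28))
E
python3 -m handwheel '[0,0,0,0,0,0.4,-1, 0,0,0,0,0,0.8,-1, 0,0,0,0,0,1.2,-1, 0,0,0,0,0,1.5,-1, 0,0,0,0,0,1.5,-1]'
python3 - <<'E'
from h import *
delta(tgt(0),down(A,28))
E
```

```text
time_s: 13.85
position: [0.4737, 0.0591, 0.374]
ee_rot: [[0.854, 0.259, 0.451], [0.229, -0.966, 0.121], [0.467, -0.0, -0.884]]
wrist_force: [-0.1, 0.5, -1.6]
finger_gap: 0.0314
t 13.85 pos [0.4737 0.0591 0.374 ] rv [-0.01  0.17 -0.  ] cm [0.09 0.04 2.13] F [-0.1  0.5 -1.6] gap 0.0314
time_s: 14.35
position: [0.4806, 0.0609, 0.3601]
ee_rot: [[0.855, 0.259, 0.45], [0.229, -0.966, 0.121], [0.466, -0.0, -0.885]]
wrist_force: [0.2, 0.5, -0.1]
finger_gap: 0.0317
t 14.35 pos [0.4806 0.0609 0.3601] rv [-0.02  0.23 -0.01] cm [0.11 0.04 0.56] F [ 0.2  0.5 -0.1] gap 0.0317
```

```bash

python3 -m handwheel '[0,0.2,0,0.1,0,0.1,-1, 0,0.2,0,0.1,0,0.2,-1, 0,0.2,0,0.1,0,0.3,-1, 0,0.2,0,0.1,0,0.4,-1, 0,0.2,0,0.1,0,0.5,-1]'
python3 -m handwheel '[0,0,0,0,0,0.1,-1, 0,0,0,0,0,0.2,-1, 0,0,0,0,0,0.3,-1, 0,0,0,0,0,0.3,-1, 0,0,0,0,0,0.3,-1]'
python3 - <<'E'
from h import *
delta(tgt(0),down(A,28))
E
```

```text
time_s: 14.85
position: [0.4837, 0.0617, 0.3563]
ee_rot: [[0.853, 0.259, 0.453], [0.228, -0.966, 0.122], [0.469, -0.0, -0.883]]
wrist_force: [-2.3, -0.9, 0.6]
finger_gap: 0.0317
time_s: 15.35
position: [0.4848, 0.0621, 0.3562]
ee_rot: [[0.851, 0.259, 0.456], [0.229, -0.966, 0.122], [0.472, 0.001, -0.882]]
wrist_force: [-8.2, -2.2, 8.4]
finger_gap: 0.0317
t 15.35 pos [0.4848 0.0621 0.3562] rv [ 0.03 -0.17  0.02] cm [-0.1   0.04  0.01] F [-8.2 -2.2  8.4] gap 0.0317
```

The collar meets resistance (~11 N axial) exactly at the predicted home depth. Checking by camera before release.

```bash

python3 -m handwheel '[0,0,0,-0.1,0,0,-1, 0,-0.2,0,-0.1,0,0.1,-1, 0,-0.2,0,-0.1,0,0.2,-1, 0,-0.2,0,-0.1,0,0.2,-1, 0,-0.2,0,-0.1,0,0.2,-1]'
python3 - <<'E'
from h import *
shot('wrist','w9'); shot('scene','s9')
delta(tgt(0),down(A,28))
a=cv2.resize(cv2.imread('pics/s9.png')[120:220,280:380],(400,400),interpolation=cv2.INTER_CUBIC)
b=cv2.resize(cv2.imread('pics/w9.png')[140:300,200:360],(400,400),interpolation=cv2.INTER_CUBIC)
cv2.imwrite('pics/m9.png',np.hstack([a,b]))
E
```

```text
time_s: 15.85
position: [0.4846, 0.062, 0.3559]
ee_rot: [[0.852, 0.259, 0.455], [0.229, -0.966, 0.121], [0.471, 0.001, -0.882]]
wrist_force: [-9.0, -1.1, 9.3]
finger_gap: 0.0316
t 15.95 pos [0.4846 0.062  0.356 ] rv [ 0.06 -0.08  0.04] cm [-0.07  0.04 -0.  ] F [-8.8 -1.8  8.9] gap 0.0315
```

View pics/m9.png

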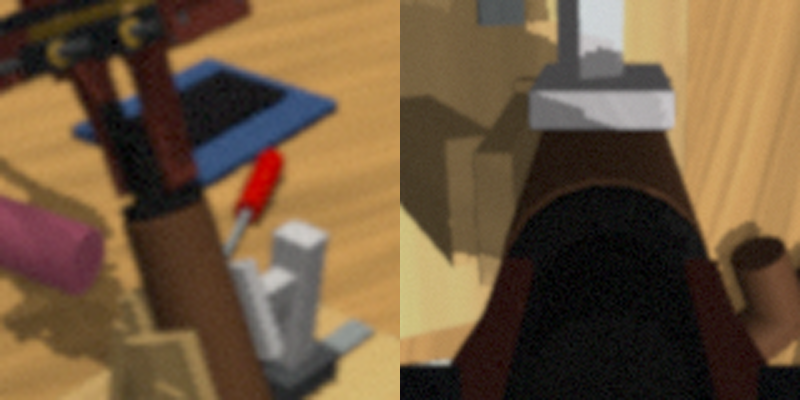

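The collar sits flat on the rim in both views. Releasing and backing out along the axis.

```bash

python3 -m handwheel '[0,0,0,0,0,0,-0.3, 0,0,0,0,0,0,0, 0,0,0,0,0,0,0.3, 0,0,0,0,0,0,0.5, 0,0,0,0,0,0,0.6]'
python3 -m handwheel '[0,0,0,0,0,0,0.7, 0,0,0,0,0,0,0.7, 0,0,0,0,0,0,0.7, 0,0,0,0,0,-1,0.7, 0,0,0,0,0,-2,0.7]'
python3 -m handwheel '[0,0,0,0,0,-1.5,0.7, 0,0,0,0,0,-3.5,0.7, 0,0,0,0,0,-6,0.7, 0,0,0,0,0,-9,0.7, 0,0,0,0,0,-10,0.7]'
python3 -m handwheel '[0,0,0,0,0,0,0.7, 0,0,0,0,0,0,0.7, 0,0,0,0,0,0,0.7, 0,0,0,0,0,0,0.7, 0,0,0,0,0,0,0.7]'
python3 - <<'E'
from h import *
shot('wrist','w10'); shot('scene','s10')
delta(tgt(.1),down(A,28))
a=cv2.resize(cv2.imread('pics/s10.png')[120:250,270:400],(400,400),interpolation=cv2.INTER_CUBIC)
b=cv2.resize(cv2.imread('pics/w10.png')[80:340,150:410],(400,400),interpolation=cv2.INTER_CUBIC)
cv2.imwrite('pics/m10.png',np.hstack([a,b]))
E
```

```text
time_s: 16.45
position: [0.4848, 0.062, 0.3556]
ee_rot: [[0.852, 0.259, 0.455], [0.229, -0.966, 0.121], [0.47, 0.001, -0.882]]
wrist_force: [0.3, -0.1, 1.6]
finger_gap: 0.0596
time_s: 16.95
position: [0.4753, 0.0595, 0.3738]
ee_rot: [[0.852, 0.259, 0.454], [0.229, -0.966, 0.121], [0.47, 0.001, -0.883]]
wrist_force: [0.0, 0.7, 0.6]
finger_gap: 0.0747
time_s: 17.45
position: [0.4284, 0.0473, 0.4668]
ee_rot: [[0.849, 0.259, 0.461], [0.229, -0.966, 0.121], [0.476, 0.003, -0.879]]
wrist_force: [0.6, 0.5, -0.2]
finger_gap: 0.0748
time_s: 17.95
position: [0.4288, 0.0473, 0.4656]
ee_rot: [[0.85, 0.259, 0.459], [0.229, -0.966, 0.121], [0.474, 0.002, -0.88]]
wrist_force: [-0.9, -0.1, 0.3]
finger_gap: 0.0748
t 18.05 pos [0.4286 0.0473 0.4661] rv [ 0.13 -0.37  0.07] cm [-0.15  0.06  2.44] F [ 0.5 -0.7 -0.1] gap 0.0748
```

View pics/m10.png

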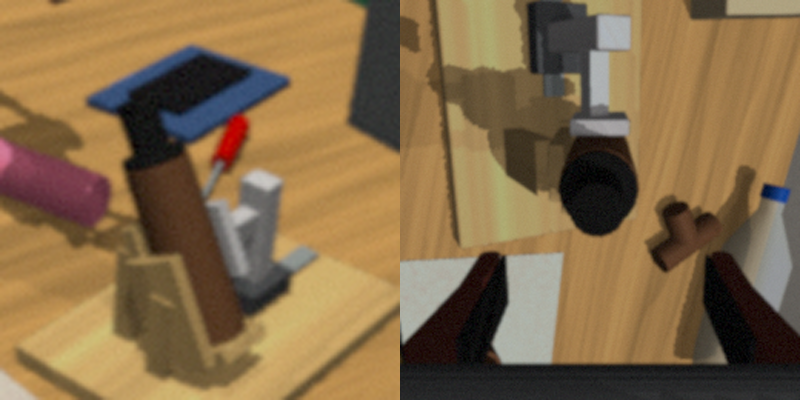

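The stopper is seated with the collar flush, and the jaw is against the pipe. Quick numeric check, then hand in.

```bash
python3 - <<'E'
from h import *
from fit import pipefit
W,p=cloud('wrist','w10');z=W[...,2]
m=np.zeros(z.shape,bool);m[80:115,265:310]=1
Q=W[m&(z>.132)&(z<.15)];print('post',cv2.minAreaRect(Q[:,:2].astype(np.float32)))
m=np.zeros(z.shape,bool);m[165:250,240:320]=1
a=np.radians(A);u=np.array([-np.sin(a),np.cos(a),0]);w=np.cross(PZ,u)
D=W-M;s=D@PZ
for lo,hi in((.043,.058),(.003,.013)):
    R=D[m&(s>lo)&(s<hi)];rr=np.stack([R@u,R@w],1);rr=rr[np.linalg.norm(rr,axis=1)<.035]
    print('s med',np.median(R@PZ),cv2.minEnclosingCircle(rr.astype(np.float32)),len(rr))
R=W[m&(s>.045)&(s<.056)];c=R.mean(0);n=np.linalg.svd(R-c)[2][2] if len(R)<5000 else 0
n=n*np.sign(n[2]);print('grip top tilt',np.degrees(np.arccos(n@PZ)))
E
```

```text
post ((0.5798940658569336, 0.19145871698856354), (0.027627289295196533, 0.02342291921377182), 15.785396575927734)
s med 0.050007842955441424 ((9.225143730873242e-05, 0.0004319292784202844), 0.016126098111271858) 1045
s med 0.008102239752327869 ((0.0001226924214279279, 0.00016745566972531378), 0.025874372571706772) 909
grip top tilt 1.325968075200612
```

The grip's top is 50.0 mm beyond the rim plane (nominal 50), the collar is centred within 0.3 mm, and the axis is about 1° off.

```bash
python3 -c "
from workcell import env
print(env.hand_in(), env.state()['time_s'])"
```

```text
the job is handed in; nothing more can be done
the job is handed in; nothing more can be done
```

I slid the jaw shut with closed fingers, seated the middle stopper in the pipe's mouth at 28° and backed the gripper clear. I handed in at about 18 s; no verdict was reported.

**Jaw:** it was pushed to 29 N with the fingertips no longer advancing. The grip post measured where opening 0 puts it, and within about 1 mm of that after the insertion.

**Stopper:** the collar met about 11 N at the predicted home depth. After release its top sat 50.0 mm beyond the rim plane (50 mm nominal). The collar was centred within 0.3 mm and the axis was about 1.3° off the modelled 28° pipe axis.

**Disagreements:**
- The overhead camera placed the stand and stoppers about 4–6 mm from the wrist camera's positions. I used the wrist camera throughout.
- A first pipe fit, taken before clamping with the arm still settling, gave a tilt of 30°. The steady fit after clamping gave 28.1°.
- The cylinder fit to the overhead picture failed because the arm was in view, so I ignored it.

**Not measured:** the pipe's pose after insertion, and the other objects. The wrist force read near zero on backing out, and the pictures showed nothing out of place.

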